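Bring the cleaned trackball round to its case, dish held level

ROBOT

A 6-joint arm with a two-finger parallel gripper is mounted at the origin on the work surface. World frame = base frame: x ahead of the robot, y to its left, z up, the work surface at z = 0. Lengths are in m, angles in rad, forces in N, time in s.
With the tool pointing down it reaches from about 0.4 to 0.925 m from the base axis. Payload 12.5 kg.
Tool frame: the origin (TCP) lies between the finger pads; the fingertips stand 17 mm ahead of it and the grasp point (between the pads) lies 2 mm behind it; z points along the fingers, y is the direction in which the jaws open and shut (so a half turn about z gives the same grasp; the last joint's range is limited). The gripper opens to 95 mm and grips with 3 to 60 N. Pads are 20 mm wide; open, the fingers measure 119 mm over their backs; the gripper's body (75 mm by 180 mm) begins 59 mm behind the grasp point.
Start: joints at [1.149, 0.491, 1.559, -0, 1.092, -0.106], TCP at [0.194, 0.594, 0.232] pointing down, gripper open.
Joint ranges: [-3.1, 3.1], [-0.84, 2.19], [0.05, 2.79], [-1.13, 4.28], [0.06, 2.93], [-2.69, 2.69]. Speed limits (rad/s): [2.22, 2.22, 2.79, 3.14, 3.14, 3.14].

INTERFACE

Orientations are given as a unit quaternion [x, y, z, w].
In Python, from rig import arm gives the robot as it stands. The module is installed in compiled form; this text tells all that it offers.
- The arm moves only by the tool move_arm, never from a script. Its argument "plan" is a list of rows, each a list of 7 numbers: the shift along the tool's x, y, z in cm, then the turn, a rotation vector about the tool's x, y, z in rad, then the gripper command: -1 is shut, 1 is fully open, values between are in proportion. A call has 1 to 8 rows; each row is the pose to reach, as a shift and turn from the pose commanded when the call began, along the tool's axes at that moment; what a row does not reach only later rows make up. A row lasts 1/8 s, in which the tool goes at most 62.5 mm and 10.7 degrees, less where a joint would pass 70% of its speed; a pose out of reach is approached as far as the arm can. A call with a gripper value outside its range is refused whole. The fingers move at their own pace and stop on an object; "squeeze" is the grip in N (left out, the last holds). Time passes only in rows, so rows that repeat a pose let the fingers close. It gives the time, the measured TCP pose, the force and the opening at its end, in the units of the state.
- arm.state(): the state, without advancing time (a new reading comes with each control period).
- arm.snapshot(name): name is "scene" or "top"; returns (picture, depth): 384x512x3 uint8, red, green, blue; 384x512 float32, m along the optical axis (not along the pixel's ray), 0 where there is no reading.
- arm.get_calibration(name): a dict with "mtx" (3x3 intrinsics, pixels), "k1" (the pictures are not rectified: a ray, as slopes to the right and down, at radius r is drawn at 1 + k1 r^2 times it, then the intrinsics apply), "rvec" (rotation vector, rad) and "tvec" (3), from world to camera coordinates, as OpenCV has them. Camera axes: x right, y down, z forward; pixel columns grow to the right and rows downward; lengths in m; the calibration is good to about 2 mm. A picture is of the moment at which its call begins. get_calibration takes no time and is no camera call.
- arm.job_done(): hands the job in, once; it reports no verdict.
The state is a dict: "t": time; "joints": joint angles; "qvel": joint speeds; "tau": joint torques, N m; "tool_pos": TCP position; "tcp_rot": TCP orientation; "contact_force": force on the tool from outside, world axes, zero at the start; "wrist_torque": the same for the moment, N m; "grip_width": opening from 0.0 (shut) to 1.0 (fully open).
Only numpy, scipy, OpenCV 4.12 (cv2) and the standard library are available. Lean on these libraries where they do the work, as an engineer would, in place of code of your own. Each camera call takes 0.05 s, during which the arm holds its last target. There are 200 camera calls.

TASK

The freshly cleaned trackball ball must not be touched, so carry it in the white spouted dish: take the dish by its handle with a light grip (the plastic is brittle), lift it clear of the table, and only then turn it a quarter turn so that its pouring lip points into the open clear case. Keep the dish level and the ball resting in the middle of it all the way, and leave the other things on the table alone. Finish still holding the dish level and still in the air, with its lip above the round seat in the middle of the case's insert and a few centimetres above the case, touching nothing, ready for the ball to be rolled in.

Things in the scene. Friction and masses are not known exactly. Their poses are not given: they have to be found in the camera images.
- dish: White brittle-plastic dish, 85 g, round, dished inside, 100 mm across, 26 mm high, on a flat 68 mm foot, with a broad pouring lip and, opposite, a stub handle. Origin: centre of its underside; x points from handle to lip, z up. At the start the lip points 73 to 107 degrees clockwise (from above) of its final direction, the x of seat. It may crack if a finger presses on it with over 45 N.
- dish_grip (a point): Middle of the dish's handle, to be gripped from above. The handle is a level bar, 14 mm wide, 18 mm high (10 to 28 mm above the dish's underside), 62 mm long, lying along the dish's x axis from 48 to 110 mm behind its middle; this point is 82 mm behind the middle and 19 mm above the underside. Same axes as the dish.
- dish_middle (a point): Middle of the dish's inner floor, 4.4 mm above its underside, where the ball rests. The inside is flat for 9 mm around this point, then rises ever more steeply (8 degrees at first, 22 degrees at the foot of the rim). Same axes as the dish.
- lip (a point): Tip of the pouring lip, upper edge, 66 mm ahead (+x) of the dish's middle and 19 mm above its underside; the lip is 42 mm wide there. Same axes as the dish.
- ball_center (a point): Centre of the loose ball, red with dark specks, 34 mm in diameter, about 36 g, out of a trackball mouse. It rolls freely: start, stop and turn smoothly.
- ball: The same ball; this origin lies on its surface and turns with it as it rolls, so use ball_center.
- seat (a point): Point at the height of the case's rim (28 mm above the table) over the centre of the big round seat, 36 mm across, in the grey insert: the middle of the case. x points from the catch towards the opened lid, which is where the dish's lip must point in the end; z is up.
- case: Clear plastic case, fixed, open: base 90 mm (x) by 120 mm (y) by 28 mm high with a grey insert, its lid laid back open on the +x side (reaching 95 mm farther, sloping down to the table). Black catch with an orange press button in the middle of the front (-x) wall, standing out 9 mm. Origin: centre of the base's underside.
- screw_cup: White ceramic cup with screws, 72 mm across, 55 mm high, origin under its centre. To be left alone.
- screwdriver: Steel micro screwdriver lying on the table along its x axis, 126 mm long, 9 mm thick. To be left alone.
- port_board: Black phone charging port board lying flat, 60 by 19 by 5 mm, x along it. To be left alone.
- wedge: Orange plastic opening wedge lying flat, 85 by 24 by 9 mm, x along it. To be left alone.

How it is judged:
By the outcome, as a careful person would: the job done as asked, in the order asked, and still so for the second after the job is handed in, while the arm keeps its last pose, push and grip.
It also fails if it takes over 54 s, if anything falls off the work surface, if the arm or the gripper's body presses on something with over 40 N, if the wrist force passes 120 N, or if a joint passes its speed limit or range.

## Working session

There is one attempt and no reset: what is moved stays moved. The work goes in short steps, Python scripts to look and compute and a tool call to move; the robot and the scene stay as the last step left them, time stands still between calls to the robot, and variables do not carry over. Pictures are saved under pics/ and viewed, about 8 in all and at most 12, crops included, and the job is handed in when it is done.

Besides the shell and the picture viewer there is one more tool, called by a JSON object that holds its "op" and its "data", one argument or row to a line. move_arm: Moves the arm, as the interface text tells. Its arguments: {"type":"object","properties":{"plan":{"type":"array","items":{"type":"array","items":{"type":"number"}}},"squeeze":{"type":"number"}},"required":["plan"]}

```bash
mkdir -p pics; cat > h.py <<'E'
import numpy as np, cv2
from rig import arm
from scipy.spatial.transform import Rotation as R
def snap(n,f):
    p,d=arm.snapshot(n); cv2.imwrite('pics/'+f+'.png',p[:,:,::-1]); np.savez('pics/'+f+'.npz',d=d,p=p); return p,d
def cloud(n,d):
    c=arm.get_calibration(n); K=np.array(c['mtx'],float).reshape(3,3)
    v,u=np.mgrid[:d.shape[0],:d.shape[1]]
    q=cv2.undistortPoints(np.stack([u.ravel(),v.ravel()],1).astype(float)[:,None],K,np.array([c['k1'],0,0,0.]))[:,0]
    P=np.c_[q,np.ones(len(q))]*d.reshape(-1,1)
    Rm=cv2.Rodrigues(np.array(c['rvec'],float))[0]
    W=(P-np.array(c['tvec']).ravel())@Rm
    return W.reshape(d.shape+(3,))
E
python3 - <<'E'
from h import *
for n in('scene','top'):
    p,d=snap(n,n+'0'); c=arm.get_calibration(n); print(n,c,(d>0).mean())
a=cv2.imread('pics/top0.png');cv2.imwrite('pics/top0b.png',cv2.resize(a,(800,600)))
print(arm.state())
E
```

```text
scene {'mtx': array([[385.7230718 ,   0.        , 252.61375167],
       [  0.        , 385.7230718 , 187.28603088],
       [  0.        ,   0.        ,   1.        ]]), 'k1': 0.02269321406505422, 'rvec': array([ 0.93930581,  2.30519283, -1.21073678]), 'tvec': array([ 0.44981443, -0.19724077,  1.15943215])} 0.9960378011067709
top {'mtx': array([[353.88875765,   0.        , 259.47203131],
       [  0.        , 353.88875765, 192.90282413],
       [  0.        ,   0.        ,   1.        ]]), 'k1': -0.049733829293308295, 'rvec': array([ 2.24222278, -1.96961048,  0.20647192]), 'tvec': array([-0.08428999,  0.60541487,  0.57376398])} 0.9957987467447916
{'t': 0.1, 'joints': array([ 1.14942029e+00,  4.91465765e-01,  1.55938045e+00,  5.45035214e-06,
        1.09170981e+00, -1.05617159e-01]), 'qvel': array([-0.00053984, -0.00148807, -0.00147448, -0.00263596,  0.00049181,
       -0.00089413]), 'tau': array([ 2.42820766e-03, -6.13623118e+01, -2.58602250e+01,  6.94154087e-02,
        4.70840838e-02, -9.37613345e-05]), 'tool_pos': array([0.19399234, 0.59392341, 0.23114378]), 'tcp_rot': array([ 1.57225596e-01,  9.87562596e-01, -4.64428827e-04, -1.27792731e-04]), 'contact_force': array([ 0.29621171, -0.08626412,  0.27714177]), 'wrist_torque': array([ 0.06614416,  0.02813039, -0.00417846]), 'grip_width': 1.0003361545031666}
```

View pics/top0b.png

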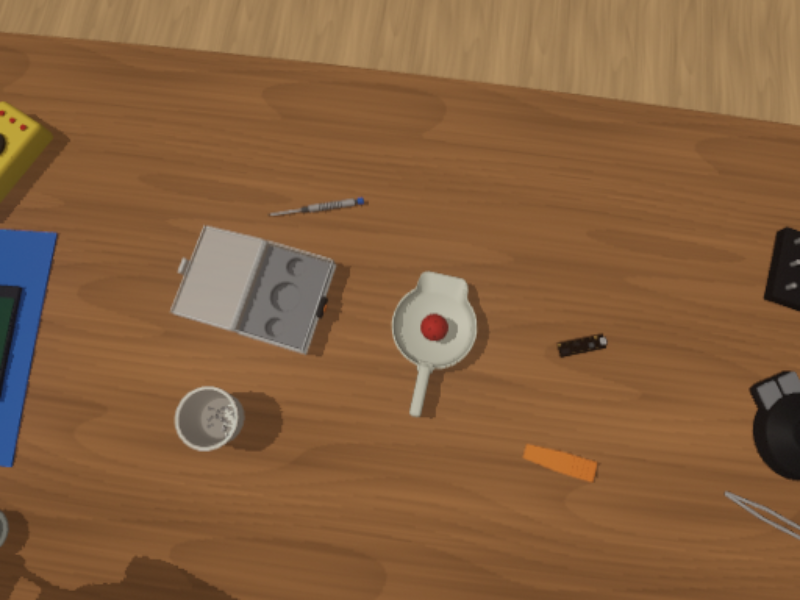

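View pics/scene0.png

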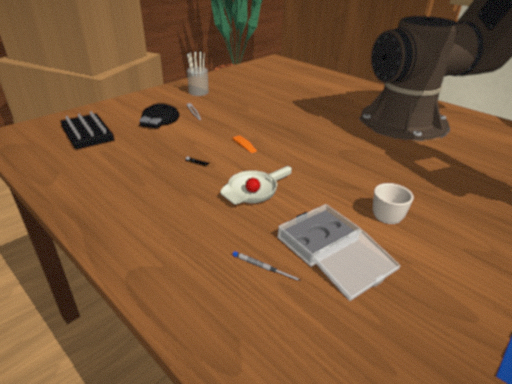

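Top view (800x600): dish centre ≈(434,325), lip tip ≈(445,278), handle from (424,368) to (416,412). Case seat is at ≈(286,297), catch at (321,307), lid to the left. The cup is at (209,419) and the screwdriver at (318,207). The scene view agrees with this layout.

```bash
cat >> h.py <<'E'
def ray(n,u,v,z):
    c=arm.get_calibration(n); K=np.array(c['mtx'],float).reshape(3,3)
    q=cv2.undistortPoints(np.array([[[u,v]]],float),K,np.array([c['k1'],0,0,0.]))[0,0]
    Rm=cv2.Rodrigues(np.array(c['rvec'],float))[0]; o=-Rm.T@np.array(c['tvec']).ravel(); r=Rm.T@np.r_[q,1]
    return o+r*(z-o[2])/r[2]
E
python3 - <<'E'
from h import *
np.set_printoptions(precision=4,suppress=True)
f=np.load('pics/top0.npz');W=cloud('top',f['d']);s=1.5625
for nm,u,v,z in [('table',480,440,0),('lip',445,277,.019),('ball',434,326,.0214),('h0',424,368,.028),('hend',416,414,.028),('seat',286,297,.018),('catch',321,307,.02),('hinge1',266,240,.028),('front1',334,262,.028),('front2',306,352,.028),('hinge2',235,329,.028),('lid1',205,228,0),('lid2',172,312,0),('cup',209,419,.055),('sd1',269,214,.004),('sd2',366,201,.004)]:
    print(nm,ray('top',u/s,v/s,z),W[int(round(v/s)),int(round(u/s))])
# rim/handle from cloud
p=f['p'].astype(int); m=(W[...,2]>.008)&(W[...,2]<.035)&(p.min(2)>120)
c=ray('top',434/s,325/s,.02); m&=np.hypot(W[...,0]-c[0],W[...,1]-c[1])<.125
m&=(p.max(2)-p.min(2)<50)
Q=W[m]; print(m.sum())
h=Q[(np.hypot(*(Q[:,:2]-c[:2]).T)>.06)]; 
hh=h[(h[:,:2]-c[:2])@(ray('top',416/s,414/s,.028)-c)[:2]>0]
mu=hh.mean(0);_,_,vt=np.linalg.svd((hh-mu)[:,:2]);print('handle',mu,np.degrees(np.arctan2(vt[0,1],vt[0,0])),len(hh))
l=(hh-mu)[:,:2]@vt[0];w=(hh-mu)[:,:2]@vt[1];print(np.percentile(l,[0,5,95,100]),np.percentile(w,[2,50,98]),np.percentile(hh[:,2],[5,50,95]))
st=arm.state();print(R.from_quat(st['tcp_rot']).as_matrix())
E
python3 -c "
import cv2
a=cv2.imread('pics/top0.png')[130:290,100:320]
cv2.imwrite('pics/crop.png',cv2.resize(a,None,fx=3.6,fy=3.6,interpolation=cv2.INTER_CUBIC))"
```

```text
table [ 0.4661 -0.1154  0.    ] [ 0.4654 -0.1149  0.0017]
lip [ 0.6571 -0.0493  0.019 ] [ 0.6575 -0.0496  0.0199]
ball [ 0.5938 -0.043   0.0214] [ 0.5903 -0.0429  0.0391]
h0 [ 0.5412 -0.037   0.028 ] [ 0.5402 -0.0364  0.0281]
hend [ 0.4868 -0.0342  0.028 ] [ 0.4867 -0.0339  0.0257]
seat [0.6067 0.1424 0.018 ] [0.6091 0.1455 0.0058]
catch [0.5996 0.0971 0.02  ] [0.5992 0.0969 0.0269]
hinge1 [0.6732 0.1773 0.028 ] [0.6726 0.1779 0.027 ]
front1 [0.656  0.0888 0.028 ] [0.6596 0.0908 0.0123]
front2 [0.5418 0.1048 0.028 ] [0.5448 0.1097 0.001 ]
hinge2 [0.558  0.1944 0.028 ] [0.5571 0.1951 0.0277]
lid1 [0.6873 0.2684 0.    ] [0.6847 0.2655 0.0079]
lid2 [0.5721 0.2877 0.    ] [0.5713 0.2873 0.0009]
cup [0.4506 0.1958 0.055 ] [0.4486 0.2108 0.0098]
sd1 [0.7156 0.1871 0.004 ] [0.7154 0.1873 0.0043]
sd2 [0.7495 0.0641 0.004 ] [ 0.7505  0.0651 -0.0005]
1831
handle [ 0.511  -0.0338  0.0276] 174.1297280596109 178
[-0.0248 -0.0224  0.0225  0.0254] [-0.0056 -0.      0.0057] [0.0254 0.0277 0.0298]
[[-0.9506  0.3105 -0.0004]
 [ 0.3105  0.9506 -0.0009]
 [ 0.0001 -0.001  -1.    ]]
```

View pics/crop.png

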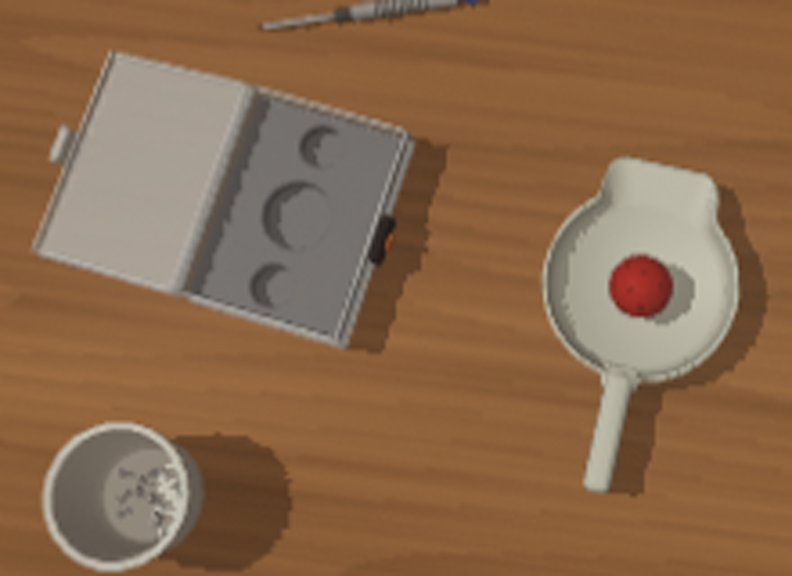

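```bash
cat >> h.py <<'E'
def Rt(yawx):  # tool down, tool x at world yaw (deg)
    a=np.radians(yawx); x=np.array([np.cos(a),np.sin(a),0]); z=np.array([0,0,-1.]); return np.stack([x,np.cross(z,x),z],1)
def rel(p0,R0,p1,R1):
    return np.round(np.r_[R0.T@(np.array(p1)-p0)*100, R.from_matrix(R0.T@R1).as_rotvec()],3).tolist()
E
python3 - <<'E'
from h import *
s=arm.state();p=np.array([.194,.594,.232]);R0=R.from_quat(s['tcp_rot']).as_matrix()
print(rel(p,R0,[.45,.27,.2],Rt(162-80)))
print(rel(np.array([.45,.27,.2]),Rt(82),[.514,-.034,.12],Rt(-5.9)))
E
```

```text
[-34.396, -22.845, 3.218, -0.001, 0.001, 1.395]
[-29.213, 10.569, 8.0, 0.0, 0.0, 1.534]
```

{"op": "move_arm", "data": {
  "plan": [
    [-4.3,-2.9,0.4,0,0,0.175,1],
    [-8.6,-5.7,0.8,0,0,0.35,1],
    [-12.9,-8.6,1.2,0,0,0.525,1],
    [-17.2,-11.4,1.6,0,0,0.7,1],
    [-21.5,-14.3,2,0,0,0.875,1],
    [-25.8,-17.1,2.4,0,0,1.05,1],
    [-30.1,-20,2.8,0,0,1.225,1],
    [-34.4,-22.8,3.2,0,0,1.395,1]
  ],
  "squeeze": 25
}}

```text
t: 1.1
tool_pos: [0.4511, 0.2691, 0.1994]
tcp_rot: [0.757, 0.654, -0.0, -0.0]
contact_force: [0.1, 0.2, 0.3]
grip_width: 0.997
```

```bash
python3 - <<'E'
from h import *
s=arm.state();print(s['t'],s['tool_pos'],s['joints'])
print(rel(s['tool_pos'],R.from_quat(s['tcp_rot']).as_matrix(),[.514,-.034,.12],Rt(-5.9)))
E
```

```text
1.1 [0.45106386 0.2690777  0.19940401] [4.12027772e-01 3.88579935e-01 1.84035126e+00 1.09205150e-04
 9.12843451e-01 5.57632815e-01]
[-29.073, 10.628, 7.939, -0.0, 0.0, 1.528]
```

{"op": "move_arm", "data": {
  "plan": [
    [-3.6,1.3,0.7,0,0,0.18,1],
    [-7.7,2.8,2,0,0,0.36,1],
    [-11.8,4.3,3,0,0,0.54,1],
    [-15.9,5.8,4,0,0,0.72,1],
    [-20,7.3,5,0,0,0.9,1],
    [-24,8.8,6,0,0,1.08,1],
    [-27,9.8,7,0,0,1.26,1],
    [-29.2,10.6,8,0,0,1.44,1]
  ]
}}

```text
t: 2.1
tool_pos: [0.5145, -0.0348, 0.1191]
tcp_rot: [1.0, -0.008, -0.0, -0.0]
contact_force: [0.6, -0.7, -0.4]
grip_width: 0.999
```

```bash
python3 - <<'E'
from h import *
p,d=snap('top','top1');W=cloud('top',d)
s=arm.state();print(s['t'],s['tool_pos'],s['joints'])
print(rel(s['tool_pos'],R.from_quat(s['tcp_rot']).as_matrix(),[.514,-.034,.055],Rt(-5.9)))
a=cv2.imread('pics/top1.png')[130:290,180:400]
cv2.imwrite('pics/crop1.png',cv2.resize(a,None,fx=3.6,fy=3.6,interpolation=cv2.INTER_CUBIC))
E
```

```text
2.15 [ 0.51483843 -0.03643667  0.11805602] [-1.98566462e-01  4.93603043e-01  1.94119353e+00 -3.71361738e-04
  7.07760179e-01  1.39807802e+00]
[-0.084, -0.242, 6.306, 0.0, 0.001, 0.077]
```

View pics/crop1.png

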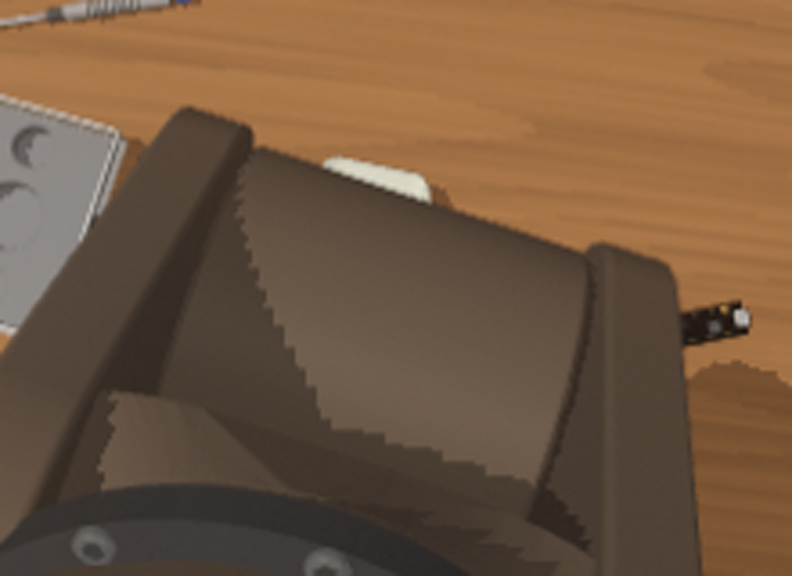

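The arm hides the top view (only the lip shows, at ≈(380,180) in the crop), so I'll use the scene view for the close check. Descending to just above the handle first.

{"op": "move_arm", "data": {
  "plan": [
    [0,0,2,0,0,0.04,1],
    [0,0,4,0,0,0.08,1],
    [0,0,5.8,0,0,0.08,1],
    [0,0,6.3,0,0,0.08,1],
    [0,0,6.3,0,0,0.08,1],
    [0,0,6.3,0,0,0.08,1]
  ]
}}

```text
t: 2.9
tool_pos: [0.5148, -0.0333, 0.0572]
tcp_rot: [0.999, -0.044, 0.0, 0.0]
contact_force: [0.5, -1.2, 0.2]
grip_width: 0.999
```

```bash
python3 - <<'E'
from h import *
p,d=snap('scene','sc1')
s=arm.state();print(s['t'],s['tool_pos'],s['joints'])
print(rel(s['tool_pos'],R.from_quat(s['tcp_rot']).as_matrix(),[.514,-.034,.021],Rt(-5.9)))
a=cv2.imread('pics/sc1.png')[100:250,190:390]
cv2.imwrite('pics/crop2.png',cv2.resize(a,None,fx=4,fy=4,interpolation=cv2.INTER_CUBIC))
f=np.load('pics/scene0.npz');W=cloud('scene',f['d']);p=f['p'].astype(int)
c=np.array([.5955,-.0425]);x=np.array([.9947,-.103]);y=np.array([.103,.9947])
m=(W[...,2]>.015)&(W[...,2]<.04);l=(W[...,:2]-c)@x;w=(W[...,:2]-c)@y
m&=(l<-.055)&(l>-.13)&(abs(w)<.03)
Q=W[m];print(len(Q),np.percentile(l[m],[0,5,95,100]),np.percentile(w[m],[2,50,98]),np.percentile(Q[:,2],[5,50,95]))
print(np.polyfit(l[m],w[m],1))
E
```

```text
2.95 [ 0.51477115 -0.03334197  0.05726514] [-1.92826424e-01  5.94513114e-01  1.98472360e+00  1.73029234e-04
  5.61274802e-01  1.46669249e+00]
[-0.075, 0.072, 3.626, 0.0, -0.001, 0.014]
150 [-0.10904261 -0.10486838 -0.05948403 -0.05536334] [-0.00654676  0.00381656  0.00693486] [0.01708815 0.02694371 0.02994149]
[0.00319912 0.00274134]
```

View pics/crop2.png

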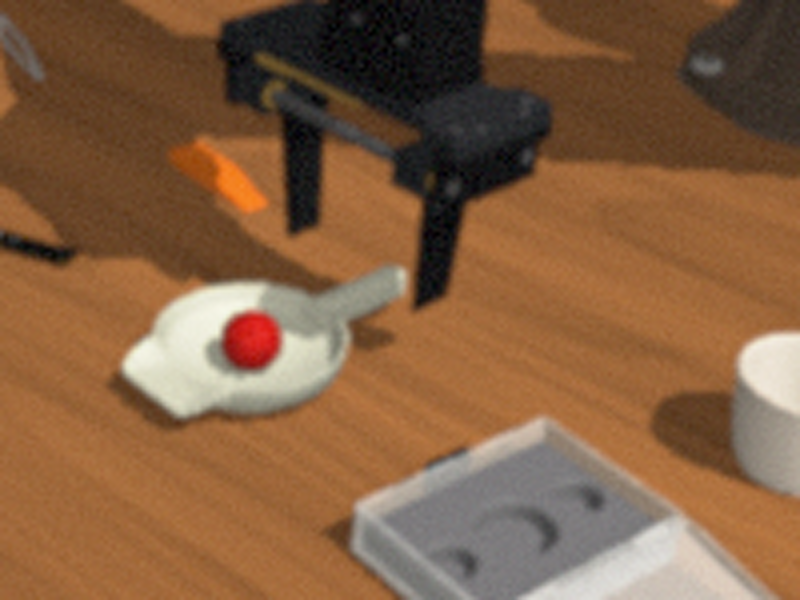

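The crop shows the fingers at (303,215) and (430,290) straddling the handle (320,310)–(400,280). The scene cloud confirms the handle pose to about 1 mm. Descending and closing.

{"op": "move_arm", "data": {
  "plan": [
    [-0.1,0.1,1.2,0,0,0.014,1],
    [-0.1,0.1,2.4,0,0,0.014,1],
    [-0.1,0.1,3.2,0,0,0.014,0.8],
    [-0.1,0.1,3.6,0,0,0.014,0.6],
    [-0.1,0.1,3.6,0,0,0.014,0.45],
    [-0.1,0.1,3.6,0,0,0.014,0.3],
    [-0.1,0.1,3.6,0,0,0.014,0.25],
    [-0.1,0.1,3.6,0,0,0.014,0.2]
  ],
  "squeeze": 25
}}

```text
t: 3.95
tool_pos: [0.5135, -0.0343, 0.0208]
tcp_rot: [0.999, -0.052, 0.0, -0.0]
contact_force: [0.6, -0.3, -0.2]
grip_width: 0.606
```

{"op": "move_arm", "data": {
  "plan": [
    [0,0,0,0,0,0,0.17],
    [0,0,0,0,0,0,0.14],
    [0,0,0,0,0,0,0.1],
    [0,0,0,0,0,0,0],
    [0,0,0,0,0,0,-0.5],
    [0,0,0,0,0,0,-1],
    [0,0,0,0,0,0,-1],
    [0,0,0,0,0,0,-1]
  ],
  "squeeze": 25
}}

```text
t: 4.95
tool_pos: [0.5134, -0.0343, 0.0206]
tcp_rot: [0.999, -0.052, 0.0, -0.0]
contact_force: [-0.7, -0.6, -0.3]
grip_width: 0.145
```

{"op": "move_arm", "data": {
  "plan": [
    [0,0,-0.05,0,0,0,-1],
    [0,0,-0.2,0,0,0,-1],
    [0,0,-0.45,0,0,0,-1],
    [0,0,-0.8,0,0,0,-1],
    [0,0,-1.15,0,0,0,-1],
    [0,0,-1.4,0,0,0,-1],
    [0,0,-1.5,0,0,0,-1],
    [0,0,-1.5,0,0,0,-1]
  ]
}}

```text
t: 5.95
tool_pos: [0.5134, -0.0343, 0.0357]
tcp_rot: [0.999, -0.052, 0.0, -0.0]
contact_force: [-0.3, -0.4, -1.0]
grip_width: 0.146
```

```bash
cat >> h.py <<'E'
def chk(f,yaw,grip,dz):
    # dish tilt from scene depth: white points, in dish frame about grip point
    p,d=snap('scene',f);W=cloud('scene',d);P=p.astype(int)
    a=np.radians(yaw);x=np.array([np.cos(a),np.sin(a)]);y=np.array([-x[1],x[0]]);c=np.array(grip)+.082*x
    l=(W[...,:2]-c)@x;w=(W[...,:2]-c)@y;z=W[...,2]-dz
    red=(P[...,0]>110)&(P[...,1]<70)&(P[...,2]<70)&(np.hypot(l,w)<.06)&(z>0)
    Q=np.c_[l[red],w[red],z[red]];A=np.c_[2*Q,np.ones(len(Q))];s=np.linalg.lstsq(A,(Q**2).sum(1),rcond=None)[0]
    print('ball l,w,z',s[:3].round(4),'r',np.sqrt(s[3]+s[:3]@s[:3]).round(4),len(Q))
    wh=(P.min(2)>90)&(P.max(2)-P.min(2)<60)
    for n,m in dict(lip=(l>.056)&(l<.066)&(abs(w)<.018),rimL=(abs(l)<.02)&(w>.047)&(w<.051),rimR=(abs(l)<.02)&(w<-.047)&(w>-.051)).items():
        m=m&wh&(abs(z-.015)<.03)
        if m.any(): print(n,m.sum(),np.percentile(z[m],[10,50,90]).round(4))
    m=wh&(l<.08)&(l>.03)&(abs(w)<.03)&(z>.0)&(z<.04); print('lmax',np.percentile(l[m],[99,100]).round(4))
E
python3 - <<'E'
from h import *
s=arm.state();print(s['t'],s['tool_pos'],s['wrist_torque'],s['contact_force'],s['grip_width'])
chk('sc2',-5.9,[.5134,-.0343],.015)
a=cv2.imread('pics/sc2.png')[130:230,190:323]
cv2.imwrite('pics/crop3.png',cv2.resize(a,None,fx=6,fy=6,interpolation=cv2.INTER_CUBIC))
E
```

```text
5.95 [ 0.51339797 -0.03427427  0.0356545 ] [-0.07131228  0.27837128  0.03366784] [-0.27125285 -0.37278482 -1.02803531] 0.14610129913634656
ball l,w,z [-0.0001  0.0012  0.0245] r 0.0142 146
lip 45 [0.0176 0.0193 0.0206]
rimL 52 [0.0169 0.0222 0.0273]
rimR 52 [0.0178 0.0228 0.0276]
lmax [0.066  0.0673]
```

View pics/crop3.png

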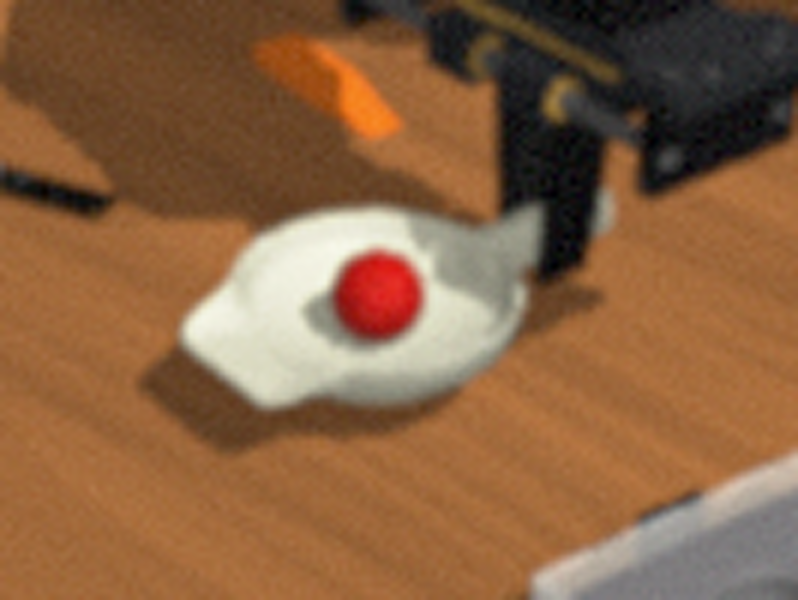

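The dish is lifted 15 mm and level: lip at 19.3 mm (expected 19), rims equal. The ball is centred at crop ≈(378,295). Lifting the rest.

{"op": "move_arm", "data": {
  "plan": [
    [0,0,-0.1,0,0,0,-1],
    [0,0,-0.5,0,0,0,-1],
    [0,0,-1.3,0,0,0,-1],
    [0,0,-2.3,0,0,0,-1],
    [0,0,-3.3,0,0,0,-1],
    [0,0,-4.1,0,0,0,-1],
    [0,0,-4.6,0,0,0,-1],
    [0,0,-4.7,0,0,0,-1]
  ]
}}

```text
t: 7.0
tool_pos: [0.5135, -0.0343, 0.0829]
tcp_rot: [0.999, -0.052, 0.0, -0.0]
contact_force: [1.1, 0.2, -1.1]
grip_width: 0.145
```

```bash
python3 - <<'E'
from h import *
s=arm.state();print(s['t'],s['tool_pos'],s['contact_force'],s['grip_width'],s['joints'])
chk('sc3',-5.9,s['tool_pos'][:2],.062)
R0=R.from_quat(s['tcp_rot']).as_matrix();y0=np.degrees(np.arctan2(R0[1,0],R0[0,0]));print(y0)
u=lambda a:np.array([np.cos(np.radians(a)),np.sin(np.radians(a)),0])
z=s['tool_pos'][2];c0=s['tool_pos']+.082*u(y0);y1=81.;c1=np.array([.607,.1415,z])-.066*u(y1)
def pose(k):
    t=k/48;q=10*t**3-15*t**4+6*t**5;y=y0+q*(y1-y0);return c0+q*(c1-c0)-.082*u(y),Rt(y)
for k in range(6):
    p0,r0=pose(8*k);print(k)
    for i in range(1,9):
        v=rel(p0,r0,*pose(8*k+i)); print([round(v[0],2),round(v[1],2),0,0,0,round(v[5],3),-1],end=', ')
    print()
E
```

```text
7.0 [ 0.51347457 -0.03429392  0.08294612] [ 1.05686509  0.18034536 -1.09452805] 0.1445824418593045 [-1.95146400e-01  5.49155616e-01  1.97175733e+00  1.68354160e-04
  6.20222899e-01  1.47878144e+00]
ball l,w,z [-0.0004  0.0011  0.0246] r 0.0145 160
lip 51 [0.0183 0.0197 0.0207]
rimL 58 [0.0174 0.0229 0.0276]
rimR 50 [0.0196 0.0249 0.0279]
lmax [0.0657 0.0664]
-5.916849499931392
0
[-0.0, 0.0, 0, 0, 0, -0.0, -1], [-0.0, 0.0, 0, 0, 0, -0.001, -1], [-0.0, 0.0, 0, 0, 0, -0.003, -1], [-0.01, 0.0, 0, 0, 0, -0.008, -1], [-0.01, 0.01, 0, 0, 0, -0.015, -1], [-0.01, 0.01, 0, 0, 0, -0.024, -1], [-0.02, 0.01, 0, 0, 0, -0.037, -1], [-0.03, 0.02, 0, 0, 0, -0.054, -1], 
1
[-0.0, 0.01, 0, 0, 0, -0.02, -1], [-0.0, 0.02, 0, 0, 0, -0.044, -1], [0.0, 0.03, 0, 0, 0, -0.072, -1], [0.01, 0.04, 0, 0, 0, -0.103, -1], [0.04, 0.05, 0, 0, 0, -0.138, -1], [0.08, 0.06, 0, 0, 0, -0.177, -1], [0.14, 0.06, 0, 0, 0, -0.219, -1], [0.21, 0.07, 0, 0, 0, -0.265, -1], 
2
[0.1, 0.03, 0, 0, 0, -0.048, -1], [0.22, 0.05, 0, 0, 0, -0.099, -1], [0.37, 0.08, 0, 0, 0, -0.152, -1], [0.55, 0.1, 0, 0, 0, -0.207, -1], [0.76, 0.12, 0, 0
[... 264 characters left out ...]
[1.74, 0.56, 0, 0, 0, -0.288, -1], [2.13, 0.64, 0, 0, 0, -0.341, -1], [2.53, 0.72, 0, 0, 0, -0.392, -1], [2.92, 0.78, 0, 0, 0, -0.44, -1], 
4
[0.33, 0.21, 0, 0, 0, -0.045, -1], [0.65, 0.41, 0, 0, 0, -0.087, -1], [0.95, 0.59, 0, 0, 0, -0.126, -1], [1.24, 0.75, 0, 0, 0, -0.161, -1], [1.51, 0.9, 0, 0, 0, -0.193, -1], [1.75, 1.02, 0, 0, 0, -0.221, -1], [1.96, 1.13, 0, 0, 0, -0.244, -1], [2.14, 1.22, 0, 0, 0, -0.265, -1], 
5
[0.13, 0.11, 0, 0, 0, -0.016, -1], [0.23, 0.2, 0, 0, 0, -0.029, -1], [0.31, 0.26, 0, 0, 0, -0.039, -1], [0.36, 0.31, 0, 0, 0, -0.046, -1], [0.4, 0.34, 0, 0, 0, -0.05, -1], [0.42, 0.35, 0, 0, 0, -0.053, -1], [0.42, 0.36, 0, 0, 0, -0.054, -1], [0.43, 0.36, 0, 0, 0, -0.054, -1],
```

{"op": "move_arm", "data": {
  "plan": [
    [0,0,0,0,0,0,-1],
    [0,0,0,0,0,-0.001,-1],
    [0,0,0,0,0,-0.003,-1],
    [-0.01,0,0,0,0,-0.008,-1],
    [-0.01,0.01,0,0,0,-0.015,-1],
    [-0.01,0.01,0,0,0,-0.024,-1],
    [-0.02,0.01,0,0,0,-0.037,-1],
    [-0.03,0.02,0,0,0,-0.054,-1]
  ]
}}

```text
t: 8.05
tool_pos: [0.5131, -0.0345, 0.0826]
tcp_rot: [1.0, -0.024, 0.0, -0.0]
contact_force: [0.5, -0.0, -0.5]
grip_width: 0.148
```

{"op": "move_arm", "data": {
  "plan": [
    [0,0.01,0,0,0,-0.02,-1],
    [0,0.02,0,0,0,-0.044,-1],
    [0,0.03,0,0,0,-0.072,-1],
    [0.01,0.04,0,0,0,-0.103,-1],
    [0.04,0.05,0,0,0,-0.138,-1],
    [0.08,0.06,0,0,0,-0.177,-1],
    [0.14,0.06,0,0,0,-0.219,-1],
    [0.21,0.07,0,0,0,-0.265,-1]
  ]
}}

```text
t: 9.05
tool_pos: [0.5152, -0.0353, 0.0826]
tcp_rot: [0.994, 0.109, 0.0, -0.0]
contact_force: [0.3, 0.2, -1.9]
grip_width: 0.147
```

{"op": "move_arm", "data": {
  "plan": [
    [0.1,0.03,0,0,0,-0.048,-1],
    [0.22,0.05,0,0,0,-0.099,-1],
    [0.37,0.08,0,0,0,-0.152,-1],
    [0.55,0.1,0,0,0,-0.207,-1],
    [0.76,0.12,0,0,0,-0.264,-1],
    [0.99,0.13,0,0,0,-0.322,-1],
    [1.27,0.14,0,0,0,-0.381,-1],
    [1.56,0.13,0,0,0,-0.44,-1]
  ]
}}

```text
t: 10.05
tool_pos: [0.5308, -0.0332, 0.0826]
tcp_rot: [0.946, 0.324, 0.0, -0.0]
contact_force: [0.1, 0.2, -1.6]
grip_width: 0.144
```

{"op": "move_arm", "data": {
  "plan": [
    [0.3,0.12,0,0,0,-0.059,-1],
    [0.63,0.24,0,0,0,-0.118,-1],
    [0.98,0.35,0,0,0,-0.176,-1],
    [1.35,0.46,0,0,0,-0.233,-1],
    [1.74,0.56,0,0,0,-0.288,-1],
    [2.13,0.64,0,0,0,-0.341,-1],
    [2.53,0.72,0,0,0,-0.392,-1],
    [2.92,0.78,0,0,0,-0.44,-1]
  ]
}}

```text
t: 11.05
tool_pos: [0.5587, -0.0215, 0.0826]
tcp_rot: [0.853, 0.522, 0.0, -0.0]
contact_force: [0.8, 0.7, -1.1]
grip_width: 0.146
```

{"op": "move_arm", "data": {
  "plan": [
    [0.33,0.21,0,0,0,-0.045,-1],
    [0.65,0.41,0,0,0,-0.087,-1],
    [0.95,0.59,0,0,0,-0.126,-1],
    [1.24,0.75,0,0,0,-0.161,-1],
    [1.51,0.9,0,0,0,-0.193,-1],
    [1.75,1.02,0,0,0,-0.221,-1],
    [1.96,1.13,0,0,0,-0.244,-1],
    [2.14,1.22,0,0,0,-0.265,-1]
  ]
}}

```text
t: 12.05
tool_pos: [0.5793, -0.008, 0.0826]
tcp_rot: [0.777, 0.63, 0.0, -0.0]
contact_force: [0.5, -0.0, -1.3]
grip_width: 0.143
```

{"op": "move_arm", "data": {
  "plan": [
    [0.13,0.11,0,0,0,-0.016,-1],
    [0.23,0.2,0,0,0,-0.029,-1],
    [0.31,0.26,0,0,0,-0.039,-1],
    [0.36,0.31,0,0,0,-0.046,-1],
    [0.4,0.34,0,0,0,-0.05,-1],
    [0.42,0.35,0,0,0,-0.053,-1],
    [0.43,0.36,0,0,0,-0.054,-1],
    [0.43,0.36,0,0,0,-0.054,-1]
  ]
}}

```text
t: 13.05
tool_pos: [0.5836, -0.0046, 0.0826]
tcp_rot: [0.76, 0.65, 0.0, -0.0]
contact_force: [-0.2, -0.2, -0.6]
grip_width: 0.145
```

```bash
python3 - <<'E'
from h import *
s=arm.state();R0=R.from_quat(s['tcp_rot']).as_matrix();y0=np.degrees(np.arctan2(R0[1,0],R0[0,0]));print(s['t'],s['tool_pos'],y0,s['contact_force'],s['grip_width'])
chk('sc4',y0,s['tool_pos'][:2],.062)
print('resid',rel(s['tool_pos'],R0,[.5839,-.0047,.083],Rt(81)))
p,d=snap('top','top4')
a=cv2.imread('pics/sc4.png')[110:310,200:420];b=cv2.imread('pics/top4.png')[130:260,100:320]
cv2.imwrite('pics/fin.png',np.vstack([cv2.resize(a,(440,400)),np.zeros((5,440,3),np.uint8),cv2.resize(b,(330,195)) if 0 else cv2.copyMakeBorder(cv2.resize(b,(330,195)),0,0,0,110,0)]))
E
```

```text
13.05 [ 0.58364542 -0.00463966  0.08264162] 81.05870141207323 [-0.16705657 -0.19907841 -0.58032946] 0.1448485865583455
ball l,w,z [-0.0015 -0.0019  0.0242] r 0.0147 199
lip 64 [0.0181 0.019  0.0202]
rimL 52 [0.0193 0.0243 0.0274]
rimR 54 [0.0173 0.0229 0.0275]
lmax [0.0651 0.0656]
resid [-0.002, 0.026, -0.036, 0.0, -0.0, 0.001]
```

View pics/fin.png

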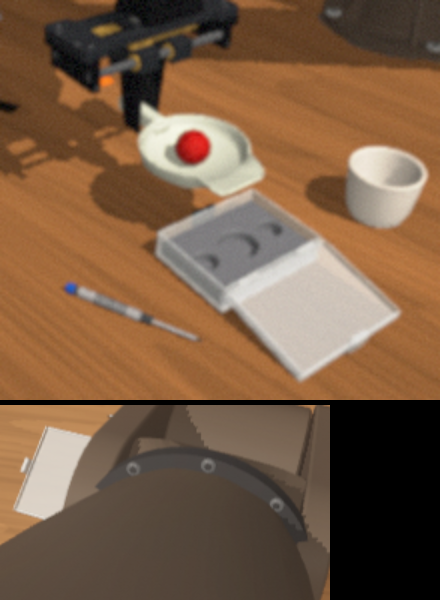

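The top view is hidden by the arm. In the scene view the lip is at ≈(240,185), above the case front and seat (238,244), with the ball mid-dish at (193,147). I'll cross-check the seat position from this second camera, and let things settle for a second.

{"op": "move_arm", "data": {
  "plan": [
    [0,0,0,0,0,0,-1],
    [0,0,0,0,0,0,-1],
    [0,0,0,0,0,0,-1],
    [0,0,0,0,0,0,-1],
    [0,0,0,0,0,0,-1],
    [0,0,0,0,0,0,-1],
    [0,0,0,0,0,0,-1],
    [0,0,0,0,0,0,-1]
  ]
}}

```text
t: 14.15
tool_pos: [0.5836, -0.0047, 0.0826]
tcp_rot: [0.76, 0.65, 0.0, -0.0]
contact_force: [-0.8, 0.5, -1.3]
grip_width: 0.146
```

```bash
python3 - <<'E'
from h import *
# rim corners in scene crop (2x, offset 200,110): front-cup side, front-far side, hinge pair
c=[ray('scene',200+u/2,110+v/2,.028) for u,v in [(253,192),(158,238),(323,241),(230,292)]]
print(np.round(c,4),np.mean(c,0)); print(ray('scene',200+238/2,110+244/2,.02))
s=arm.state();print(s['t'],s['tool_pos'],s['qvel'].round(4))
chk('sc5',81.05,s['tool_pos'][:2],.062)
E
```

```text
[[0.545  0.1142 0.028 ]
 [0.664  0.0962 0.028 ]
 [0.5593 0.2017 0.028 ]
 [0.672  0.1835 0.028 ]] [0.61007405 0.14889852 0.028     ]
[0.61008955 0.14618645 0.02      ]
14.15 [ 0.58362502 -0.00467633  0.08261444] [-0.0013  0.0001  0.0015 -0.0017  0.0004  0.0002]
ball l,w,z [-0.0016 -0.0018  0.0242] r 0.0148 197
lip 62 [0.018  0.0191 0.0202]
rimL 41 [0.0209 0.0254 0.0275]
rimR 55 [0.0179 0.023  0.0274]
lmax [0.0651 0.0656]
```

The scene view puts the seat about 5 mm farther in y than the top view did, so I'll settle that with the depth clouds.

```bash
python3 - <<'E'
from h import *
np.set_printoptions(precision=4,suppress=True)
a=np.radians(81);x=np.array([np.cos(a),np.sin(a)]);y=np.array([-x[1],x[0]]);c=np.array([.608,.1435])
for n in('top','scene'):
    f=np.load(f'pics/{n}0.npz');W=cloud(n,f['d']);l=(W[...,:2]-c)@x;w=(W[...,:2]-c)@y;z=W[...,2]
    b=(abs(l)<.02)&(abs(w)<.055); print(n,'insert z pct',np.percentile(z[b],[2,10,30,50,70,90,98]))
    h=(abs(l)<.065)&(abs(w)<.075)&(z>.0235)&(z<.034)
    print('rim l',np.percentile(l[h],[0,2,98,100]),'w',np.percentile(w[h],[0,2,98,100]),h.sum())
    for nm,m in dict(sideP=h&(w>.053),sideM=h&(w<-.053)).items():
        if m.sum()>5: print(nm,l[m].min(),l[m].max(),np.polyfit(l[m],w[m],1),m.sum())
    fr=h&(abs(w)>.015)&(abs(w)<.05)&(l<-.03);hi=h&(abs(w)<.05)&(l>.03)
    for m in(fr,hi):
        if m.sum()>5: print('front/hinge',np.median(l[m]),np.polyfit(w[m],l[m],1),m.sum())
    zi=np.median(z[b]); s=(np.hypot(l,w)<.027)&(z<zi-.003)
    if s.any(): print('hole',s.sum(),'l',l[s].min(),l[s].max(),'w',w[s].min(),w[s].max(),'zi',zi)
    ins=(abs(l)<.06)&(abs(w)<.07)&(abs(z-zi)<.0015); print('ins l',np.percentile(l[ins],[1,99]),'w',np.percentile(w[ins],[1,99]))
f=np.load('pics/top0.npz')
for zz in(.008,.012,.02):print(ray('top',182.5,190,zz))
E
python3 -c "
import cv2
a=cv2.imread('pics/scene0.png')[195:305,270:405]
cv2.imwrite('pics/case.png',cv2.resize(a,None,fx=5,fy=5,interpolation=cv2.INTER_CUBIC))"
```

```text
top insert z pct [0.0049 0.0059 0.0076 0.0154 0.0166 0.0177 0.0188]
rim l [-0.0499 -0.0481  0.0548  0.0646] w [-0.0605 -0.0595  0.0593  0.0596] 502
sideP -0.043089146198933434 0.06461542726769617 [-0.006   0.0579] 86
sideM -0.04416346364101962 0.06357425811799645 [ 0.0168 -0.0581] 88
front/hinge -0.04289949871239655 [ 0.0061 -0.0427] 58
front/hinge 0.046694509276255645 [0.0073 0.0469] 191
hole 268 l -0.014646793190596858 0.021247153610631786 w -0.019280768896115776 0.01675861542254934 zi 0.015439744194178893
ins l [-0.0433  0.0586] w [-0.0581  0.0555]
scene insert z pct [0.0068 0.0077 0.0105 0.0169 0.0178 0.0186 0.0193]
rim l [-0.0507 -0.0481  0.0575  0.0645] w [-0.0611 -0.0604  0.0592  0.0602] 686
sideP -0.043765186687585715 0.06447182950795026 [-0.0045  0.0577] 145
sideM -0.044864104267304694 0.06233853974096854 [-0.002 -0.059] 163
front/hinge -0.042643067116582334 [ 0.0059 -0.0427] 87
front/hinge 0.04763714722461499 [0.0043 0.0468] 211
hole 176 l -0.01928266627027047 0.01133029481158951 w -0.01036631610494152 0.01945699464922452 zi 0.016932812102610356
ins l [-0.0431  0.0587] w [-0.0602  0.0581]
[0.6086 0.1459 0.008 ]
[0.6079 0.1449 0.012 ]
[0.6064 0.143  0.02  ]
```

View pics/case.png

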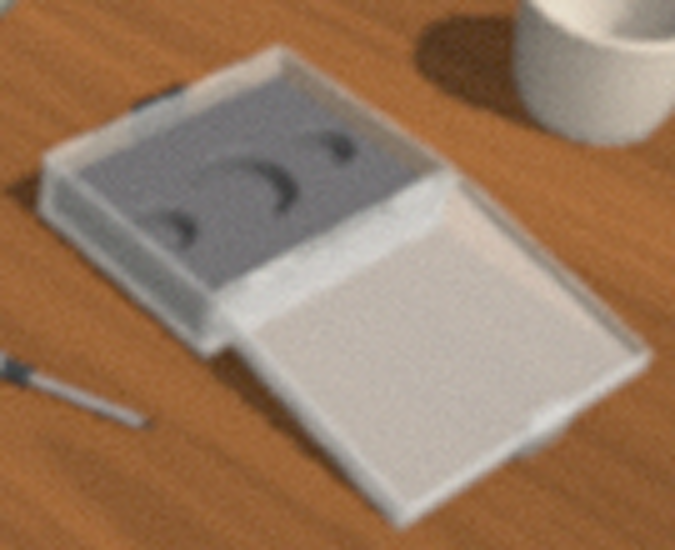

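The case crop shows the front wall (45,160)–(280,50), the hinge wall (225,300)–(450,175) and the seat near (250,185). Both depth clouds agree: case centre ≈ (0.608, 0.145). That means moving 3.5 mm farther forward.

{"op": "move_arm", "data": {
  "plan": [
    [0.01,0,0,0,0,0,-1],
    [0.04,0.01,0,0,0,0,-1],
    [0.1,0.02,0,0,0,0,-1],
    [0.18,0.03,0,0,0,0,-1],
    [0.26,0.05,0,0,0,0,-1],
    [0.32,0.06,0,0,0,0,-1],
    [0.35,0.07,0,0,0,0,-1],
    [0.36,0.07,0,0,0,0,-1]
  ]
}}

```text
t: 15.2
tool_pos: [0.5849, -0.0012, 0.0826]
tcp_rot: [0.76, 0.65, 0.0, -0.0]
contact_force: [0.2, 0.7, -1.7]
grip_width: 0.147
```

{"op": "move_arm", "data": {
  "plan": [
    [0,0,0,0,0,0,-1],
    [0,0,0,0,0,0,-1],
    [0,0,0,0,0,0,-1],
    [0,0,0,0,0,0,-1],
    [0,0,0,0,0,0,-1],
    [0,0,0,0,0,0,-1],
    [0,0,0,0,0,0,-1],
    [0,0,0,0,0,0,-1]
  ]
}}

```text
t: 16.2
tool_pos: [0.5849, -0.0012, 0.0826]
tcp_rot: [0.76, 0.65, 0.0, -0.0]
contact_force: [-0.4, -0.8, -1.5]
grip_width: 0.144
```

```bash
python3 - <<'E'
from h import *
s=arm.state();a=np.radians(81.05);print(s['t'],s['tool_pos'],'lip',s['tool_pos'][:2]+.148*np.array([np.cos(a),np.sin(a)]),s['grip_width'])
chk('sc6',81.05,s['tool_pos'][:2],.062)
s=arm.state();print(arm.job_done())
E
```

```text
16.2 [ 0.5848765  -0.00119299  0.0826254 ] lip [0.60790123 0.14500503] 0.14384538089222998
ball l,w,z [-0.0013 -0.0021  0.0243] r 0.0146 200
lip 64 [0.0181 0.0192 0.0207]
rimL 44 [0.018  0.025  0.0278]
rimR 53 [0.0176 0.0227 0.0273]
lmax [0.0651 0.066 ]
the job is handed in; nothing more can be done
None
```

The job is handed in at 16.2 s of the 54 s. I gripped the dish by its handle at 25 N and lifted it about 62 mm. Only then did I turn it 87° counter-clockwise, slowly, so that its lip points into the open case.

**Last checks:**
- **Lip position:** computed from the arm pose, the lip is at (0.608, 0.145), right over the measured seat. It is about 81 mm above the table.
- **Height above the case:** the dish's underside is about 34 mm above the case rim.
- **Level:** the lip reads 19.2 mm above the underside against the nominal 19 mm. The two rim sides read 25.0 and 22.7 mm, a 2 mm difference that is within the scatter of those readings.
- **Ball:** it rests about 2.5 mm from the middle of the dish, inside the 9 mm flat.
- **Force:** the wrist carries only about 1.5 N, roughly the weight of the dish and ball.

**Disagreement:** my first seat estimates from the two cameras differed by about 6 mm in y. The depth data from both cameras then agreed, and I moved the dish about 3.6 mm forward to match. The arm blocked the overhead camera at the end, so the final dish checks come from the scene camera and the arm pose only.

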